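Take the hot lid off the bread pot with the lid lifter

ROBOT

A 7-joint arm with a two-finger parallel gripper is mounted at the origin on a cart in front of the work surface, level with it; the furniture and walls round the work are solid. World frame = base frame: x ahead of the robot, y to its left, z up, the work surface at z = 0. Lengths are in m, angles in rad, forces in N, time in s.
With the tool pointing down it reaches from about 0.4 to 0.85 m from the base axis. Payload 4.5 kg.
Tool frame: the origin (TCP) lies midway between the tips of the shut fingers; the grasp point (between the pads) lies behind it (r.grip_point_offset is the z of the grasp point in the tool frame, in m); z points along the fingers, y is the line along which they close (so a half turn about z gives the same grasp; the last joint's range is limited). The gripper opens to 88 mm and grips with 3 to 60 N. Pads are 18 mm wide; open, the fingers measure 123 mm over their backs; the gripper's body (75 mm by 187 mm) begins 45 mm behind the grasp point.
Start: joints at [-1.275, 0.689, -0.195, 1.565, 0.157, 0.902, -0.215], TCP at [0.162, 0.604, 0.239] pointing down, gripper open.
Joint ranges: [-3.01, 3.01], [-0.46, 2.08], [-1.47, 1.51], [0.13, 2.56], [-1, 4.14], [0.04, 2.09], [-2.66, 2.66]. Speed limits (rad/s): [2.57, 2.57, 3.14, 3.14, 3.14, 3.14, 3.14].

INTERFACE

Orientations are given as a unit quaternion [x, y, z, w].
In Python, from plant import r, optics, workorder gives the robot as it stands.
- The arm moves only by the shell command python3 -m creep 'ROWS' [FORCE]. ROWS is JSON, a list of rows, each an object of numbers: "grip": the gripper command: -1 is shut, 1 is fully open, values between are in proportion; "tx", "ty", "tz": the shift along the tool's x, y, z in cm; "spin": the turn about the tool's z in degrees. In form: [{"grip": .., "tx": .., "ty": .., "tz": .., "spin": ..}, ...]. A call has 1 to 8 rows; each row shifts and turns the commanded pose from where the row before left it, along the tool's axes as they then stand; what a row does not reach is not made up. A row lasts 1/12 s, in which the tool goes at most 41.7 mm and 7.16 degrees, less where a joint would pass 70% of its speed; a pose out of reach is approached as far as the arm can. A call with a gripper value outside its range is refused whole. The fingers move at their own pace and stop on an object; FORCE is the grip in N (left out, the last holds). Time passes only in rows, so rows that do not move let the fingers close. It gives the time, the measured TCP pose, the force, the opening and the grip force at its end, in the units of the state.
- r.get_state(): the state, without advancing time (a new reading comes with each control period).
- optics.snapshot(name): name is "scene" or "top"; returns (picture, depth): 480x640x3 uint8, red, green, blue; 480x640 float32, m along the optical axis (not along the pixel's ray), 0 where there is no reading.
- optics.get_calibration(name): a dict with "fx", "fy", "cx", "cy" (pixels), "D" ([k1, k2, p1, p2, k3] as OpenCV has them; the pictures are not rectified), "extrinsics" (4x4, takes a point from world to camera coordinates). Camera axes: x right, y down, z forward; pixel columns grow to the right and rows downward; lengths in m; the calibration is good to about 2 mm. A picture is of the moment at which its call begins. get_calibration takes no time and is no camera call.
- workorder.finish_job(): hands the job in; it is judged then, once.
The state is a dict: "clock": time; "q": joint angles; "qd": joint speeds; "joint_torque": joint torques, N m; "tool_pos": TCP position; "eef_rot": TCP orientation; "contact_force": force on the tool from outside, world axes, zero at the start; "moment": the same for the moment, N m; "opening": opening from 0.0 (shut) to 1.0 (fully open); "finger_force": force on a finger pad.
Only numpy, scipy, OpenCV 4.12 (cv2) and the standard library are available. Lean on these libraries where they do the work, as an engineer would, in place of code of your own. Each camera call takes 0.05 s, during which the arm holds its last target. There are 200 camera calls.

TASK

The bread pot has just come out of the oven, so its lid is too hot to touch: take the lid lifter from its sloping stand, hook it under the middle of the lid's loop handle, lift the lid clear off the pot, keep it level, and set it down gently, lying flat and centred, on the round wire trivet. Then unhook the lifter and lay it back in its sloping stand as you found it. Nothing of the robot but the lifter may touch the lid or the pot; leave the pot where it is and do not push or knock over the jars, cup, shaker, tin and mug round about.

Things in the scene. Friction and masses are not known exactly. Their poses are not given: they have to be found in the camera images.
- lid: Loose dark cast-iron lid, 158 mm across, about 0.55 kg, at first on the pot. Origin: centre of its flat underside, z up. That underside is a boss 128 mm across, 5 mm deep, that sits in the pot's mouth with 5 mm to spare all round; the rim above it lies on the pot's rim. Top slightly domed, 19 mm above the origin at the middle. Its loop handle runs along its y axis (see loop).
- loop (a point): Middle of the underside of the lid's loop bar, 48 mm above the lid's origin; axes as the lid's. The bar is straight, round, 10 mm thick, along y over the lid's middle, on two posts at y = -37 and +37 mm (60 mm clear between them), 29 mm clear height below it over the dome; open to both sides (+x, -x). Held under the bar's middle (within about 8 mm) the lid hangs level.
- pot: Small dark cast-iron pot, 150 mm across the rim, 75 mm high, 2 kg, loose, on a cork mat 8 mm thick and 192 mm across lying on the worktop; a loaf 61 mm high is inside. Two ear handles reach to its x = +/-96 mm, 67 mm above its underside. Origin: centre of its underside. The lid's origin is 70 mm above it at first.
- lifter: Lid lifter, 0.18 kg: one flat bent steel strap (20 mm wide, 4 mm thick) with a J-hook at the bottom and a wooden T-handle on top. Origin: middle of the hook's floor. z runs along the shank from hook to handle, x from the shank to the hook's tip, y along the T-handle. Shank on the -x side of the hook (x = -11 to -7 mm) up to z = 74 mm, then slanting in to x = 0 under the handle.
- grip (a point): Centre of the lifter's T-handle, 120 mm from its origin along its z; axes as the lifter's. The handle is a block 20 mm thick (x), 96 mm long (y), 32 mm high (z = 104 to 136 mm from the lifter's origin). Pinch it across the 20 mm, at mid-length, fingers pointing along the lifter's -z, which leans 35 degrees in the stand.
- lifter_stand: Steel tool rest, fixed; base plate 135 x 80 x 5 mm, origin at the centre of its underside, z up. A sloping back plate, 35 degrees from vertical, has a ledge at its foot and cheeks at both sides, 30 mm apart (strap: 20 mm), 13 mm proud of the plate, reaching 53 mm up from the hook's floor; a lip 5 mm above the ledge closes its front. The plate ends 75 mm up the shank.
- rest (a point): Where the lifter's origin belongs in its stand: 40 mm in x and 23 mm up from the stand's origin, axes as the stand's. There the strap lies on the back plate, the hook's underside on the ledge, the tip pointing up and out, the lip 4.5 mm past the tip: lifter z = (-0.574, 0, 0.819), lifter x = (0.819, 0, 0.574) in the stand's frame, so the handle leans to the stand's -x side.
- trivet: Round dark wire trivet, fixed, ring 120 mm across with three feet (144 mm over the feet); origin at the centre of its underside on the worktop; its top, on which the lid shall lie, is 20 mm up.
- spice_jar: Bystander: glass spice jar with a green cap, 46 mm across, 106 mm high, somewhere left of the pot; origin at the centre of its underside.
- travel_cup: Bystander: tall travel cup with an orange cap, 66 mm across, 160 mm high, somewhere right of the pot; origin at the centre of its underside.
- salt_shaker: Bystander: salt shaker, 44 mm across, 90 mm high, in front of the pot; origin at the centre of its underside.
- coffee_mug: Bystander: white mug, 78 mm across (110 mm with its handle), 97 mm high, at the back left; origin at the centre of its underside.
- tomato_tin: Bystander: low food tin, 75 mm across, 58 mm high, at the back right; origin at the centre of its underside.
- jam: Bystander: jam jar with a red lid, 66 mm across, 82 mm high, behind the pot; origin at the centre of its underside.
- hook (a point): Floor of the lifter's hook (same point and axes as lifter). The hook's trough for the loop bar is 14 mm wide (x = -7 to +7 mm), its floor strap 4 mm thick (underside z = -4 mm), its tip wall x = +7 to +11 mm, up to z = 14.5 mm; the hook is 20 mm wide (y), which steadies the bar.

How it is judged:
On the way, in this order (a step that is already met when the one before it is completed fails the run):
1. the lid hangs on the lifter, well clear of the pot (its underside 2 cm or more above the pot's rim), tilted less than 9 degrees (z of lid in the frame of pot above 0.095 m and contact force between lifter and lid above 2 N and angle between lid's own z axis and vertical below 0.16 rad), for 0.3 s.
2. the lid lies flat on the trivet, centred within 20 mm (horizontal distance between lid and trivet below 0.02 m and z of lid in the frame of trivet below 0.025 m and angle between lid's own z axis and vertical below 0.05 rad and contact force between lid and trivet above 2 N), for 0.3 s.
At the end, for the whole second after the job is handed in: The lid lies at rest on the trivet, centred within 20 mm, level within 3 degrees, off the hook; the lifter lies at rest in its stand, hook on the ledge within 12 mm of its place, leaning 30 to 40 degrees the way it did at first (within 11 degrees); the pot is within 15 mm of its start (horizontal distance between lid and trivet below 0.02 m and z of lid in the frame of trivet between 0.015 and 0.025 m and angle between lid's own z axis and vertical below 0.05 rad and linear speed of each of lid, lifter below 0.02 m/s and contact force between lifter and lid below 0.1 N and distance between lifter and rest below 0.012 m and angle between lifter's own z axis and vertical between 0.52 and 0.7 rad and angle between the y axis of lifter and the y axis of lifter_stand, either way round below 0.2 rad and x of grip in the frame of rest below -0.05 m and distance of pot from where it was at the start of the episode below 0.015 m); the robot touches nothing.
It fails at once if the lid tilts more than 17 degrees (angle between lid's own z axis and vertical above 0.3 rad).
It fails at once if the fingers or the arm touch the hot lid or the hot pot (contact force between any of the fingers, the arm and lid above 0.5 N or contact force between any of the fingers, the arm and pot above 0.5 N).
It fails at once if the lid comes down hard on the trivet (more than 40 N) (contact force between lid and trivet above 40 N).
It fails at once if the pot is pushed or lifted by more than 15 mm (distance of pot from where it was at the start of the episode above 0.015 m).
It fails at once if a bystander is moved by more than 15 mm (distance of any of spice_jar, travel_cup, salt_shaker, coffee_mug, tomato_tin, jam from where it was at the start of the episode above 0.015 m).
It also fails if it takes over 62 s, if anything falls off the work surface, if the arm or the gripper's body presses on something with over 40 N, if the wrist force passes 120 N, or if a joint passes its speed limit or range.

## Working session

There is one attempt and no reset: what is moved stays moved. The work goes in short steps, Python scripts to look and compute and a shell command to move; the robot and the scene stay as the last step left them, time stands still between calls to the robot, and variables do not carry over. Pictures are saved under pics/ and viewed, at most 10 in all, crops included, and the job is handed in when it is done.

```bash
ls; mkdir -p pics; python3 - <<'E'
from plant import r, optics, workorder
import cv2,numpy as np
for n in("scene","top"):
    p,d=optics.snapshot(n); cv2.imwrite(f"pics/{n}0.png",p[:,:,::-1]); np.save(f"pics/{n}0.npy",d)
    c=optics.get_calibration(n); print(n,c["fx"],c["cx"],c["cy"],np.round(c["D"],3),np.round(c["extrinsics"],3).tolist())
print(r.get_state(), r.grip_point_offset)
E
```

```text
pics
scene 602.8353323014462 327.1041081696942 239.53863873473492 [-0.151  0.     0.     0.     0.   ] [[0.403, -0.915, 0.002, -0.253], [-0.627, -0.277, -0.728, 0.448], [0.667, 0.292, -0.686, 1.245], [0.0, 0.0, 0.0, 1.0]]
top 572.0908464815751 320.94197155494805 230.6385216821974 [-0.044  0.     0.     0.     0.   ] [[0.193, -0.981, -0.01, -0.11], [-0.868, -0.165, -0.468, 0.553], [0.457, 0.099, -0.884, 1.473], [0.0, 0.0, 0.0, 1.0]]
{'clock': 0.1, 'q': array([-1.27522989,  0.6899241 , -0.19454851,  1.56624242,  0.1573106 ,
        0.90253299, -0.21510128]), 'qd': array([ 7.46899919e-04, -2.47335349e-03, -2.22927909e-05, -2.72681387e-03,
        4.77421069e-04, -8.03405627e-04, -1.59179084e-03]), 'joint_torque': array([-3.15991005e-03, -5.28506041e+01, -1.27133735e+00, -1.53838295e+01,
       -5.24844392e-02,  1.96780042e-03,  4.55164832e-05]), 'tool_pos': array([0.16162289, 0.6031362 , 0.23797537]), 'eef_rot': array([ 1.30458327e-01,  9.91453424e-01, -8.54581884e-04, -5.31362338e-05]), 'contact_force': array([-0.21814013, -0.62742667, -0.32014521]), 'moment': array([ 0.00651299, -0.0107045 ,  0.01347838]), 'finger_force': 0.0, 'opening': 1.0023696458138531} -0.0187
```

View pics/scene0.png

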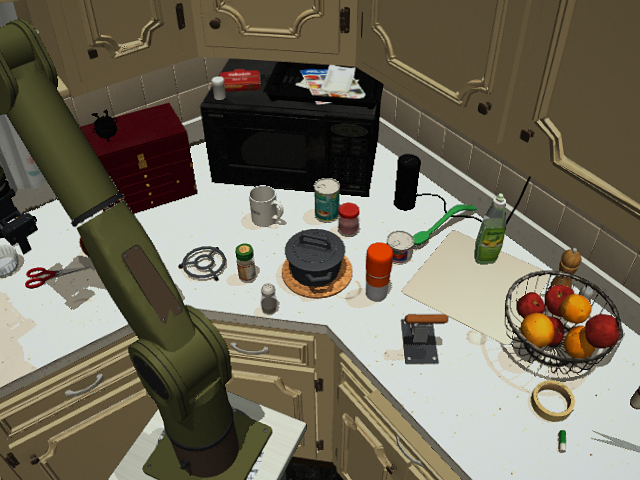

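View pics/top0.png

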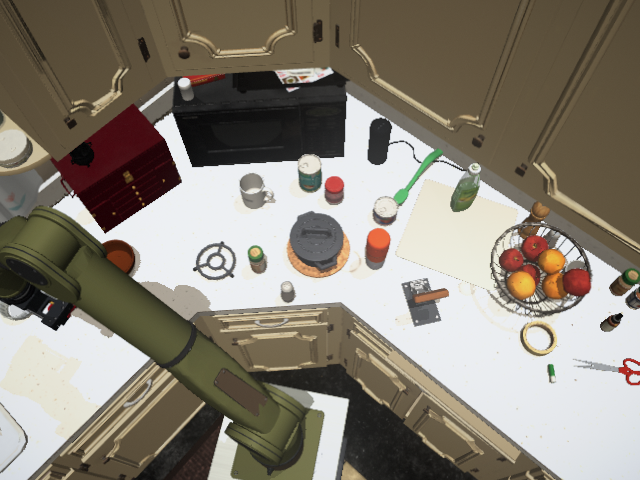

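The scene view shows the trivet at (203,262), the spice jar at (246,262), the pot and lid at (315,257), the cup at (379,270), and the stand at (420,335) with its handle at (427,319). In the top view the pot is at (320,240), the trivet at (215,261) and the stand at (422,300). Next I turn these into world positions.

```bash
cat > h.py <<'E'
import cv2,numpy as np
from plant import r, optics, workorder
def cloud(n,load=None):
    if load: p=cv2.imread(f"pics/{n}{load}.png")[:,:,::-1]; d=np.load(f"pics/{n}{load}.npy")
    else: p,d=optics.snapshot(n)
    c=optics.get_calibration(n); K=np.array([[c["fx"],0,c["cx"]],[0,c["fy"],c["cy"]],[0,0,1]])
    v,u=np.mgrid[0:480,0:640]
    n_=cv2.undistortPoints(np.stack([u,v],-1).reshape(-1,1,2).astype(float),K,np.array(c["D"])).reshape(480,640,2)
    X=np.dstack([n_*d[...,None],d]); E=np.array(c["extrinsics"])
    W=(X-E[:3,3])@E[:3,:3]
    W[d<=0]=np.nan
    return p,W
def line(P):
    m=np.median(P,0); _,s,V=np.linalg.svd(P-P.mean(0)); return m,V[0],V
def ortho(lst,x0,x1,y0,y1,res=.00125,zmax=.3):
    H=int((x1-x0)/res);Wd=int((y1-y0)/res); im=np.zeros((H,Wd,3),np.uint8); zb=np.full((H,Wd),-1.)
    for p,W in lst:
        P=W.reshape(-1,3);C=p.reshape(-1,3);k=np.isfinite(P[:,0])&(P[:,2]<zmax);P=P[k];C=C[k]
        i=((x1-P[:,0])/res).astype(int);j=((y1-P[:,1])/res).astype(int)
        k=(i>=0)&(i<H)&(j>=0)&(j<Wd)
        for a in np.argsort(P[:,2]*k):
            if k[a] and P[a,2]>zb[i[a],j[a]]:
                zb[i[a],j[a]]=P[a,2]; im[max(i[a]-1,0):i[a]+1,max(j[a]-1,0):j[a]+1]=C[a][::-1]
    return im,zb
E
python3 - <<'E'
from h import *
L=[cloud(n,"0") for n in("scene","top")]
for n,(p,W) in zip(("scene","top"),L):
    print(n)
    for nm,(u,v) in {"scene":dict(trivet=(203,262),jar=(244,247),lid=(315,245),bar=(315,240),salt=(267,287),cup=(378,250),stand=(420,350),handle=(427,319),jam=(348,210),wt=(300,320)),
      "top":dict(trivet=(215,261),jar=(255,251),lid=(320,240),bar=(317,226),salt=(288,287),cup=(376,240),stand=(422,310),handle=(430,297),jam=(334,184),wt=(360,300))}[n].items():
        print(nm,np.round(np.nanmedian(W[v-2:v+3,u-2:u+3].reshape(-1,3),0),3))
im,zb=ortho(L,.1,.9,-.45,.4,res=.0016)
# grid
for k in range(1,9):
    x=k/10; i=int((.9-x)/.0016); cv2.putText(im,f"{x:.1f}",(0,i),0,.35,(0,0,255)); im[i,::6]=(0,0,255)
for k in range(-4,4):
    y=k/10; j=int((.4-y)/.0016); im[::6,j]=(0,0,255); cv2.putText(im,f"{y:.1f}",(j,10),0,.35,(0,0,255))
cv2.imwrite("pics/ortho.png",im); print(im.shape)
E
```

```text
scene
trivet [0.48  0.307 0.   ]
jar [0.485 0.169 0.107]
lid [0.573 0.01  0.098]
bar [0.588 0.017 0.097]
salt [0.401 0.059 0.089]
cup [ 0.56  -0.166  0.161]
stand [ 0.431 -0.33   0.006]
handle [ 0.424 -0.335  0.134]
jam [ 0.755 -0.008  0.082]
wt [ 0.404 -0.025 -0.001]
top
trivet [0.472 0.307 0.   ]
jar [0.48  0.172 0.105]
lid [ 0.554 -0.002  0.095]
bar [0.598 0.015 0.097]
salt [0.399 0.058 0.086]
cup [ 0.553 -0.159  0.161]
stand [ 0.434 -0.322  0.003]
handle [ 0.424 -0.326  0.134]
jam [ 0.757 -0.004  0.082]
wt [ 0.433 -0.143 -0.001]Traceback (most recent call last):
  File "<stdin>", line 11, in <module>
IndexError: index 500 is out of bounds for axis 0 with size 500
```

```bash
python3 - <<'E'
from h import *
np.set_printoptions(precision=4,suppress=True)
from scipy.optimize import least_squares
def circ(P):
    f=lambda a:np.hypot(P[:,0]-a[0],P[:,1]-a[1])-a[2]
    s=least_squares(f,[*np.median(P[:,:2],0),.05],loss="soft_l1",f_scale=.002);return s.x
for n in("scene","top"):
    p,W=cloud(n,"0"); P=W.reshape(-1,3); C=p.reshape(-1,3).astype(int); print(n)
    near=lambda x,y,rr:np.hypot(P[:,0]-x,P[:,1]-y)<rr
    def show(nm,k): m,a,V=line(P[k]); print(nm,k.sum(),"med",m,"mean",P[k].mean(0),"dir",np.degrees(np.arctan2(a[1],a[0])),a, "ext",np.percentile((P[k]-P[k].mean(0))@a,[2,98]))
    bar=near(.58,.01,.08)&(P[:,2]>.127)&(P[:,2]<.15); show("bar",bar); print(P[bar][:,2].max())
    rim=near(.58,.01,.1)&(P[:,2]>.082)&(P[:,2]<.093)&(C.sum(1)<250); print("lid circ",circ(P[rim]))
    h=near(.424,-.33,.08)&(P[:,2]>.095)&(P[:,2]<.16)&(C[:,0]>C[:,2]+30); show("handle",h); print(np.percentile(P[h][:,2],[2,50,98]))
    st=near(.43,-.32,.13)&(P[:,2]>.002)&(P[:,2]<.009)&(C.sum(1)<330)
    if st.sum()>20:print("stand",cv2.minAreaRect((P[st][:,:2]*1000).astype(np.float32)),st.sum(),P[st].mean(0))
    st=near(.43,-.32,.13)&(P[:,2]>.03)&(P[:,2]<.09)&(C.sum(1)<330); show("backplate",st)
    t=near(.476,.305,.09)&(P[:,2]>.012)&(P[:,2]<.03)&(C.sum(1)<300); rr=np.hypot(P[:,0]-.476,P[:,1]-.305);print("triv",t.sum(),circ(P[t&(rr>.045)]))
    for nm,x,y,z in(("jar",.48,.17,.1),("cup",.555,-.16,.15),("salt",.4,.058,.08),("jam",.757,-.005,.075)):
        k=near(x,y,.05)&(P[:,2]>z-.015); print(nm,circ(P[k&(P[:,2]<z+.002)]), P[k,2].max())
p0=r.get_state(); print(p0["tool_pos"])
from scipy.spatial.transform import Rotation as R
print(R.from_quat(p0["eef_rot"]).as_matrix())
E
```

```text
scene
bar 116 med [0.5668 0.0068 0.1345] mean [0.5668 0.0073 0.1344] dir 96.75212381950449 [-0.1176  0.993  -0.007 ] ext [-0.0359  0.0374]
0.1426572122499518
lid circ [0.5678 0.0085 0.0697]
handle 339 med [ 0.4257 -0.3341  0.1341] mean [ 0.4256 -0.3336  0.1337] dir 113.98551038600988 [-0.4064  0.9135 -0.017 ] ext [-0.0434  0.0451]
[0.1243 0.1341 0.1403]
stand ((427.9950256347656, -317.9876708984375), (122.76704406738281, 217.216796875), 88.81086730957031) 823 [ 0.441  -0.3242  0.0055]
backplate 186 med [ 0.4541 -0.3202  0.0537] mean [ 0.4542 -0.32    0.0536] dir 61.616119124152604 [ 0.1103  0.2042 -0.9727] ext [-0.0285  0.0247]
triv 474 [0.4678 0.2967 0.0558]
jar [0.4789 0.1676 0.0218] 0.11467970684030612
cup [ 0.5612 -0.1688  0.031 ] 0.16702481528286078
salt [-193.3341 -139.3787  238.6864] 0.09255915931215845
jam [ 0.7623 -0.0083  0.0297] 0.6728825850777124
top
bar 93 med [0.5669 0.0158 0.1342] mean [0.5671 0.0146 0.1341] dir 96.26567415444373 [-0.1091  0.9939 -0.0139] ext [-0.0391  0.0351]
0.143901453258213
lid circ [0.5358 0.013  0.0481]
handle 302 med [ 0.4296 -0.3277  0.1329] mean [ 0.4297 -0.3275  0.1324] dir 113.90353665512157 [-0.4052  0.9142  0.0028] ext [-0.0446  0.0441]
[0.121  0.1329 0.1401]
stand ((459.4416198730469, -315.03192138671875), (129.97105407714844, 77.03260803222656), 23.21280860900879) 404 [ 0.4401 -0.3178  0.005 ]
backplate 29 med [ 0.4771 -0.2949  0.0448] mean [ 0.4776 -0.3041  0.0453] dir 116.1942936852952 [-0.4411  0.8967 -0.0377] ext [-0.0188  0.0181]
triv 270 [0.466  0.2993 0.0556]
jar [0.4739 0.1679 0.0158] 0.11216126238350417
cup [ 0.5621 -0.1637  0.0319] 0.1690306234225968
salt [0.4038 0.0663 0.0158] 0.09364319722902083
jam [ 0.754  -0.004   0.0236] 0.7458149478192677
[0.1616 0.6031 0.238 ]
[[-0.966   0.2587 -0.0003]
 [ 0.2587  0.966  -0.0017]
 [-0.0001 -0.0017 -1.    ]]
```

```bash
cat >> h.py <<'E'
from scipy.spatial.transform import Rotation as R
def go(x,y,z=None,yaw=None):
    """tool-axis shift (cm) & spin (deg) from now to TCP target; yaw = world angle of tool y"""
    s=r.get_state();p=s["tool_pos"];M=R.from_quat(s["eef_rot"]).as_matrix()
    yw=np.degrees(np.arctan2(M[1,1],M[0,1])); d=np.array([x,y,p[2] if z is None else z])-p
    print("t %.2f"%s["clock"],"TCP",np.round(p,4),"yaw %.1f"%yw,"tilt %.2f"%np.degrees(np.arccos(-M[2,2])),"open %.3f ff %.1f"%(s["opening"],s["finger_force"]),"F",np.round(s["contact_force"],1),"q7 %.2f"%s["q"][6])
    print("shift cm",np.round(M.T@d*100,2),"spin" ,None if yaw is None else round((yw-yaw+180)%360-180,1))
E
A='[{"tx":-2.86,"ty":-2.49,"tz":-0.1},{"tx":-2.86,"ty":-2.49,"tz":-0.1},{"tx":-2.86,"ty":-2.49,"tz":-0.1},{"tx":-2.86,"ty":-2.49,"tz":-0.1},{"tx":-2.86,"ty":-2.49,"tz":-0.1},{"tx":-2.86,"ty":-2.49,"tz":-0.1},{"tx":-2.86,"ty":-2.49,"tz":-0.1},{"tx":-2.86,"ty":-2.49,"tz":-0.1}]'
echo; python3 -m creep '[{"tx":-2.86,"ty":-2.49,"tz":-0.1},{"tx":-2.86,"ty":-2.49,"tz":-0.1},{"tx":-2.86,"ty":-2.49,"tz":-0.1},{"tx":-2.86,"ty":-2.49,"tz":-0.1},{"tx":-2.86,"ty":-2.49,"tz":-0.1},{"tx":-2.86,"ty":-2.49,"tz":-0.1},{"tx":-2.86,"ty":-2.49,"tz":-0.1},{"tx":-2.86,"ty":-2.49,"tz":-0.1}]'
python3 -c "
from h import *; go(.5,.1,.25,24)"
```

```text
t 0.10 TCP [0.1616 0.6031 0.238 ] yaw 75.0 tilt 0.10 open 1.002 ff 0.0 F [-0.2 -0.6 -0.3] q7 -0.22
shift cm [-45.7  -39.85  -1.13] spin 51.0$[0]: bad value
```

```bash
python3 -m creep '[{"grip":1,"tx":-2.86,"ty":-2.49,"tz":-0.1,"spin":0},{"grip":1,"tx":-2.86,"ty":-2.49,"tz":-0.1,"spin":0},{"grip":1,"tx":-2.86,"ty":-2.49,"tz":-0.1,"spin":0},{"grip":1,"tx":-2.86,"ty":-2.49,"tz":-0.1,"spin":0},{"grip":1,"tx":-2.86,"ty":-2.49,"tz":-0.1,"spin":0},{"grip":1,"tx":-2.86,"ty":-2.49,"tz":-0.1,"spin":0},{"grip":1,"tx":-2.86,"ty":-2.49,"tz":-0.1,"spin":0},{"grip":1,"tx":-2.86,"ty":-2.49,"tz":-0.1,"spin":0}]'
python3 -c "
from h import *; go(.5,.1,.25,24)"
```

```text
clock: 0.77
tool_pos: [0.3318, 0.3502, 0.2466]
eef_rot: [0.13, 0.991, -0.0, -0.0]
contact_force: [0.8, -0.1, -0.6]
opening: 1.005
finger_force: 0.0
t 0.77 TCP [0.3318 0.3502 0.2466] yaw 75.0 tilt 0.03 open 1.005 ff 0.0 F [ 0.8 -0.1 -0.6] q7 0.21
shift cm [-22.72 -19.82  -0.33] spin 51.0
```

```bash
python3 -m creep '[{"grip":1,"tx":-2.85,"ty":-2.48,"tz":0,"spin":0},{"grip":1,"tx":-2.85,"ty":-2.48,"tz":0,"spin":0},{"grip":1,"tx":-2.85,"ty":-2.48,"tz":0,"spin":0},{"grip":1,"tx":-2.85,"ty":-2.48,"tz":0,"spin":0},{"grip":1,"tx":-2.85,"ty":-2.48,"tz":0,"spin":0},{"grip":1,"tx":-2.85,"ty":-2.48,"tz":0,"spin":0},{"grip":1,"tx":-2.85,"ty":-2.48,"tz":0,"spin":0},{"grip":1,"tx":-2.85,"ty":-2.48,"tz":0,"spin":0}]'
python3 -m creep '[{"grip":1,"tx":0,"ty":0,"tz":0,"spin":6.4},{"grip":1,"tx":0,"ty":0,"tz":0,"spin":6.4},{"grip":1,"tx":0,"ty":0,"tz":0,"spin":6.4},{"grip":1,"tx":0,"ty":0,"tz":0,"spin":6.4},{"grip":1,"tx":0,"ty":0,"tz":0,"spin":6.4},{"grip":1,"tx":0,"ty":0,"tz":0,"spin":6.4},{"grip":1,"tx":0,"ty":0,"tz":0,"spin":6.4},{"grip":1,"tx":0,"ty":0,"tz":0,"spin":6.2}]' >/dev/null
python3 -m creep '[{"grip":1,"tx":-3.03,"ty":-1.95,"tz":0,"spin":0},{"grip":1,"tx":-3.03,"ty":-1.95,"tz":0,"spin":0},{"grip":1,"tx":-3.03,"ty":-1.95,"tz":0,"spin":0},{"grip":1,"tx":-3.03,"ty":-1.95,"tz":0,"spin":0},{"grip":1,"tx":-3.03,"ty":-1.95,"tz":0,"spin":0},{"grip":1,"tx":-3.03,"ty":-1.95,"tz":0,"spin":0}]' >/dev/null
python3 -c "
from h import *; go(.4345,-.327,.25,24)"
```

```text
clock: 1.43
tool_pos: [0.5006, 0.0996, 0.2465]
eef_rot: [0.131, 0.991, -0.0, -0.0]
contact_force: [0.8, 0.8, -0.0]
opening: 1.002
finger_force: 0.0
t 2.60 TCP [ 0.4664 -0.1137  0.2465] yaw 24.0 tilt 0.03 open 1.001 ff 0.0 F [ 0.6  0.7 -0.5] q7 0.54
shift cm [-18.18 -11.6   -0.35] spin 0.0
```

```bash
python3 -m creep '[{"grip":1,"tx":-3.03,"ty":-1.93,"tz":0,"spin":0},{"grip":1,"tx":-3.03,"ty":-1.93,"tz":0,"spin":0},{"grip":1,"tx":-3.03,"ty":-1.93,"tz":0,"spin":0},{"grip":1,"tx":-3.03,"ty":-1.93,"tz":0,"spin":0},{"grip":1,"tx":-3.03,"ty":-1.93,"tz":0,"spin":0},{"grip":1,"tx":-3.03,"ty":-1.93,"tz":0,"spin":0},{"grip":1,"tx":0,"ty":0,"tz":2.5,"spin":0},{"grip":1,"tx":0,"ty":0,"tz":2.5,"spin":0}]'>/dev/null
python3 -m creep '[{"grip":1,"tx":0,"ty":0,"tz":2.4,"spin":0},{"grip":1,"tx":0,"ty":0,"tz":2.4,"spin":0},{"grip":1,"tx":0,"ty":0,"tz":2.4,"spin":0},{"grip":1,"tx":0,"ty":0,"tz":2,"spin":0},{"grip":1,"tx":0,"ty":0,"tz":0,"spin":0}]'>/dev/null
python3 - <<'E'
from h import *
go(.4345,-.327,.102,24)
im=[]
for n,(u,v) in dict(scene=(425,330),top=(430,297)).items():
    p,d=optics.snapshot(n); im.append(cv2.resize(p[v-60:v+60,u-60:u+60,::-1],(400,400),interpolation=cv2.INTER_CUBIC))
cv2.imwrite("pics/g1.png",np.hstack(im))
E
```

```text
t 3.68 TCP [ 0.4331 -0.3237  0.1011] yaw 24.0 tilt 0.42 open 1.001 ff 0.0 F [-1.  -1.4 -0.7] q7 0.92
shift cm [-0.35 -0.01 -0.09] spin 0.0
```

View pics/g1.png

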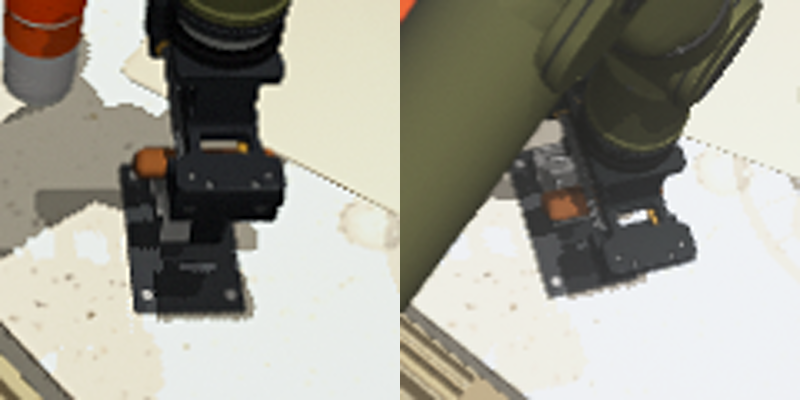

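```bash
python3 -m creep '[{"grip":-0.14,"tx":-0.3,"ty":0,"tz":0,"spin":0},{"grip":-0.14,"tx":0,"ty":0,"tz":0,"spin":0},{"grip":-0.14,"tx":0,"ty":0,"tz":0,"spin":0},{"grip":-0.14,"tx":0,"ty":0,"tz":0,"spin":0},{"grip":-0.14,"tx":0,"ty":0,"tz":0,"spin":0},{"grip":-0.14,"tx":0,"ty":0,"tz":0,"spin":0}]' 5
python3 -m creep '[{"grip":-0.18,"tx":0,"ty":0.5,"tz":-0.3,"spin":0},{"grip":-0.20,"tx":0,"ty":0.5,"tz":-0.35,"spin":0},{"grip":-0.22,"tx":0,"ty":0.5,"tz":-0.3,"spin":0},{"grip":-0.23,"tx":0,"ty":0.3,"tz":-0.25,"spin":0},{"grip":-0.23,"tx":0,"ty":0,"tz":0,"spin":0},{"grip":-0.23,"tx":0,"ty":0,"tz":0,"spin":0}]' 5
python3 -c "
from h import *; go(.4345,-.327,.102,24)"
```

```text
clock: 4.28
tool_pos: [0.4367, -0.3282, 0.1051]
eef_rot: [0.545, 0.839, 0.0, 0.0]
contact_force: [0.7, -0.3, 0.3]
opening: 0.574
finger_force: 0.0
clock: 4.78
tool_pos: [0.4534, -0.3206, 0.1169]
eef_rot: [0.544, 0.839, 0.0, 0.0]
contact_force: [-1.0, 0.1, -0.0]
opening: 0.382
finger_force: 0.2
t 4.78 TCP [ 0.4534 -0.3206  0.1169] yaw 24.0 tilt 0.03 open 0.382 ff 0.2 F [-1.   0.1 -0. ] q7 0.90
shift cm [ 0.19 -1.99  1.48] spin 0.0
```

```bash
python3 -m creep '[{"grip":-0.26,"tx":0,"ty":0.5,"tz":-0.25,"spin":0},{"grip":-0.28,"tx":0,"ty":0.5,"tz":-0.25,"spin":0},{"grip":-0.3,"tx":0,"ty":0.5,"tz":-0.2,"spin":0},{"grip":-0.32,"tx":0,"ty":0.5,"tz":-0.2,"spin":0},{"grip":-0.32,"tx":0,"ty":0,"tz":0,"spin":0},{"grip":-0.32,"tx":0,"ty":0,"tz":0,"spin":0}]' 5
python3 -m creep '[{"grip":-0.35,"tx":0,"ty":0.5,"tz":-0.15,"spin":0},{"grip":-0.37,"tx":0,"ty":0.5,"tz":-0.15,"spin":0},{"grip":-0.39,"tx":0,"ty":0.5,"tz":-0.1,"spin":0},{"grip":-0.4,"tx":0,"ty":0.3,"tz":-0.1,"spin":0},{"grip":-0.4,"tx":0,"ty":0,"tz":0,"spin":0},{"grip":-0.4,"tx":0,"ty":0,"tz":0,"spin":0}]' 5
python3 - <<'E'
from h import *
go(.4345,-.327,.102,24)
im=[]
for n,(u,v) in dict(scene=(425,330),top=(430,297)).items():
    p,d=optics.snapshot(n); im.append(cv2.resize(p[v-60:v+60,u-60:u+60,::-1],(400,400),interpolation=cv2.INTER_CUBIC))
cv2.imwrite("pics/g2.png",np.hstack(im))
E
```

```text
clock: 5.28
tool_pos: [0.4719, -0.3123, 0.1258]
eef_rot: [0.544, 0.839, 0.0, 0.0]
contact_force: [-1.7, -0.3, -0.4]
opening: 0.338
finger_force: 0.2
clock: 5.78
tool_pos: [0.488, -0.3051, 0.1307]
eef_rot: [0.544, 0.839, 0.0, 0.0]
contact_force: [-1.2, 0.3, -0.7]
opening: 0.298
finger_force: 0.1
t 5.78 TCP [ 0.488  -0.3051  0.1307] yaw 24.0 tilt 0.01 open 0.298 ff 0.1 F [-1.2  0.3 -0.7] q7 0.87
shift cm [ 0.18 -5.77  2.87] spin 0.0
```

View pics/g2.png

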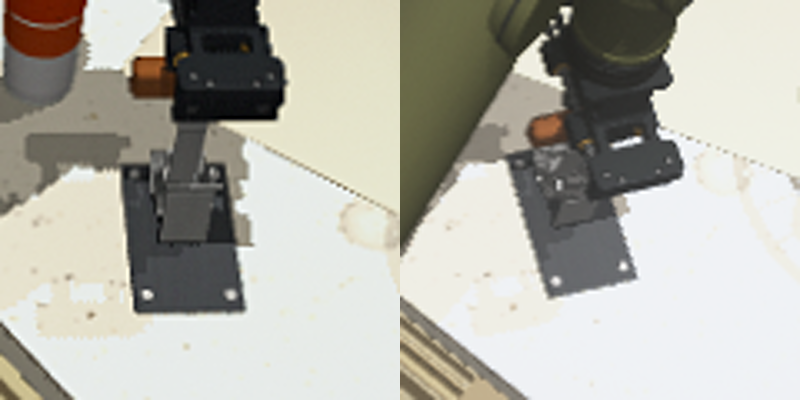

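```bash
python3 -m creep '[{"grip":-0.5,"tx":0,"ty":0.4,"tz":-0.15,"spin":0},{"grip":-0.6,"tx":0,"ty":0.3,"tz":-0.1,"spin":0},{"grip":-0.8,"tx":0,"ty":0,"tz":0,"spin":0},{"grip":-1,"tx":0,"ty":0,"tz":0,"spin":0},{"grip":-1,"tx":0,"ty":0,"tz":0,"spin":0},{"grip":-1,"tx":0,"ty":0,"tz":0,"spin":0}]' 15
python3 -m creep '[{"grip":-1,"tx":0,"ty":0,"tz":-0.2,"spin":0},{"grip":-1,"tx":0,"ty":0,"tz":-0.3,"spin":0},{"grip":-1,"tx":0,"ty":0,"tz":0,"spin":0},{"grip":-1,"tx":0,"ty":0,"tz":0,"spin":0}]' 55
python3 - <<'E'
from h import *
go(.4345,-.327,.102,24)
E
```

```text
clock: 6.38
tool_pos: [0.4941, -0.3024, 0.1331]
eef_rot: [0.545, 0.839, 0.0, -0.0]
contact_force: [0.5, 0.3, -0.7]
opening: 0.223
finger_force: 15.0
clock: 6.72
tool_pos: [0.4942, -0.3026, 0.1384]
eef_rot: [0.545, 0.839, 0.0, 0.0]
contact_force: [-0.6, -0.4, -2.1]
opening: 0.22
finger_force: 55.0
t 6.72 TCP [ 0.4942 -0.3026  0.1384] yaw 24.0 tilt 0.03 open 0.220 ff 55.0 F [-0.6 -0.4 -2.1] q7 0.86
shift cm [ 0.2  -6.45  3.64] spin -0.0
```

```bash
python3 -m creep '[{"grip":-1,"tx":0,"ty":0,"tz":-1.5,"spin":0},{"grip":-1,"tx":0,"ty":0,"tz":-3,"spin":0},{"grip":-1,"tx":0,"ty":0,"tz":-3,"spin":0},{"grip":-1,"tx":0,"ty":0,"tz":-3,"spin":0},{"grip":-1,"tx":0,"ty":0,"tz":-3,"spin":0},{"grip":-1,"tx":0,"ty":0,"tz":-3,"spin":0},{"grip":-1,"tx":0,"ty":0,"tz":-2,"spin":0},{"grip":-1,"tx":0,"ty":0,"tz":-0.7,"spin":0}]'>/dev/null
python3 -m creep '[{"grip":-1,"tx":0,"ty":0,"tz":0,"spin":0},{"grip":-1,"tx":0,"ty":0,"tz":0,"spin":0}]'
python3 - <<'E'
from h import *
np.set_printoptions(precision=4,suppress=True)
s=r.get_state();T=s["tool_pos"];M=R.from_quat(s["eef_rot"]).as_matrix();print(T)
ims=[]
for n in("scene","top"):
    p,W=cloud(n); L=(W-T)@M   # tool coords
    k=(np.abs(L[...,0])<.015)&(np.abs(L[...,1])<.04)&(L[...,2]>.01)&(L[...,2]<.13)
    P=L[k]; print(n,k.sum())
    for z in np.arange(.01,.13,.01):
        q=P[(P[:,2]>z)&(P[:,2]<z+.01)]
        if len(q)>3: print("%.3f"%z,len(q),"x",np.percentile(q[:,0],[5,50,95]),"y",np.percentile(q[:,1],[5,50,95]))
    h=(np.abs(L[...,0])<.07)&(np.abs(L[...,1])<.04)&(np.abs(L[...,2])<.05)&(p[...,0].astype(int)>p[...,2].astype(int)+30)
    if h.sum(): print("handle",h.sum(),np.percentile(L[h],[2,50,98],axis=0))
    v,u=np.argwhere(k).mean(0).astype(int) if k.any() else (240,320); v=np.clip(v,70,409);u=np.clip(u,70,569)
    ims.append(cv2.resize(p[v-70:v+70,u-70:u+70,::-1],(400,400),interpolation=cv2.INTER_CUBIC))
cv2.imwrite("pics/g3.png",np.hstack(ims))
E
```

```text
clock: 7.55
tool_pos: [0.4935, -0.3022, 0.3291]
eef_rot: [0.545, 0.839, -0.0, -0.001]
contact_force: [-0.8, 0.4, -2.2]
opening: 0.224
finger_force: 55.0
[ 0.4935 -0.3022  0.3291]
scene 343
0.010 39 x [-0.0092 -0.0007  0.0095] y [-0.0101 -0.007  -0.0032]
0.020 40 x [-0.0099  0.0001  0.0091] y [-0.0128 -0.0103 -0.0061]
0.030 35 x [-0.0086 -0.0005  0.0081] y [-0.0149 -0.012  -0.0097]
0.040 31 x [-0.0104 -0.      0.0088] y [-0.0143 -0.0111 -0.0094]
0.050 33 x [-0.0092 -0.0004  0.0085] y [-0.0137 -0.0116 -0.0097]
0.060 30 x [-0.0091  0.0005  0.0084] y [-0.0144 -0.0116 -0.009 ]
0.070 30 x [-0.0102 -0.0012  0.0064] y [-0.0151 -0.0116 -0.008 ]
0.080 31 x [-0.0082 -0.0002  0.0084] y [-0.0139 -0.0114 -0.0076]
0.090 36 x [-0.0105  0.0011  0.0089] y [-0.0133 -0.0109  0.009 ]
0.100 35 x [-0.0094  0.0044  0.0091] y [-0.013  -0.0108  0.0071]
handle 198 [[ 0.0171 -0.0137 -0.0333]
 [ 0.032  -0.009  -0.0229]
 [ 0.0458  0.0017 -0.0051]]
top 149
0.010 4 x [0.0069 0.011  0.0126] y [-0.0087 -0.006  -0.004 ]
0.020 6 x [0.0059 0.0089 0.0115] y [-0.0086 -0.0064 -0.005 ]
0.030 22 x [-0.0047  0.0041  0.0127] y [-0.0115 -0.0091 -0.0062]
0.040 11 x [-0.0055  0.0053  0.0123] y [-0.0112 -0.0099 -0.0092]
0.050 14 x [-0.0065  0.0029  0.0122] y [-0.0108 -0.0095 -0.0071]
0.060 12 x [-0.0039  0.0021  0.0118] y [-0.0113 -0.0098 -0.0084]
0.070 14 x [-0.0052  0.0032  0.0116] y [-0.0117 -0.0101 -0.008 ]
0.080 15 x [0.0003 0.0076 0.0127] y [-0.0119 -0.0091  0.0091]
0.090 21 x [-0.0065  0.0036  0.0129] y [-0.0121 -0.0086  0.0093]
0.100 28 x [-0.0024  0.0083  0.0133] y [-0.0109  0.0017  0.0105]
handle 72 [[ 0.024  -0.0098 -0.032 ]
 [ 0.0363 -0.0035 -0.0274]
 [ 0.0475  0.0052 -0.0022]]
```

View pics/g3.png

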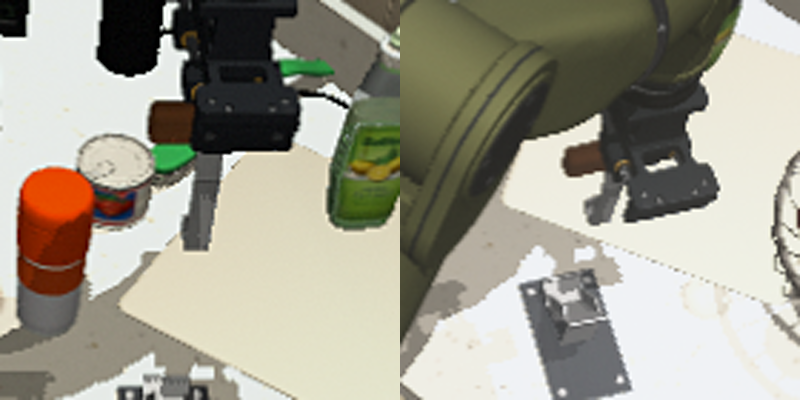

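```bash
python3 -m creep '[{"grip":-1,"tx":1.8,"ty":1,"tz":0,"spin":0},{"grip":-1,"tx":3.6,"ty":1.95,"tz":0,"spin":0},{"grip":-1,"tx":3.6,"ty":1.95,"tz":0,"spin":0},{"grip":-1,"tx":3.6,"ty":1.95,"tz":0,"spin":0},{"grip":-1,"tx":3.6,"ty":1.95,"tz":0,"spin":0},{"grip":-1,"tx":3.6,"ty":1.95,"tz":0,"spin":0},{"grip":-1,"tx":3.6,"ty":1.95,"tz":0,"spin":0},{"grip":-1,"tx":2.6,"ty":1.6,"tz":0,"spin":0}]'>/dev/null
python3 -m creep '[{"grip":-1,"tx":0,"ty":0,"tz":0,"spin":4},{"grip":-1,"tx":0,"ty":0,"tz":0,"spin":5},{"grip":-1,"tx":0,"ty":0,"tz":0,"spin":5},{"grip":-1,"tx":0,"ty":0,"tz":0,"spin":3.5},{"grip":-1,"tx":0,"ty":0,"tz":0,"spin":0},{"grip":-1,"tx":0,"ty":0,"tz":0,"spin":0}]'>/dev/null
python3 - <<'E'
from h import *
np.set_printoptions(precision=4,suppress=True)
go(.519,.003,.209,6.5)
s=r.get_state();T=s["tool_pos"];M=R.from_quat(s["eef_rot"]).as_matrix()
p,W=cloud("scene"); L=(W-T)@M; P=W.reshape(-1,3); L=L.reshape(-1,3)
b=(np.hypot(P[:,0]-.568,P[:,1]-.009)<.06)&(P[:,2]>.125)&(P[:,2]<.15)
m,a,V=line(P[b]);print("bar",b.sum(),m,P[b].mean(0),np.degrees(np.arctan2(a[1],a[0])))
k=(np.abs(L[:,0])<.015)&(np.abs(L[:,1])<.02)&(L[:,2]>.01)&(L[:,2]<.13)
q=L[k]; print("strap",k.sum(),np.percentile(q,[3,50,97],axis=0))
E
```

```text
t 8.82 TCP [ 0.5183 -0.0068  0.329 ] yaw 6.6 tilt 0.14 open 0.222 ff 55.0 F [-0.2  0.  -0.9] q7 0.06
shift cm [ 0.96  0.21 12.  ] spin 0.1
bar 121 [0.5671 0.0065 0.1345] [0.5671 0.0065 0.1338] -83.01960358300228
strap 299 [[-0.0124 -0.0138  0.0138]
 [-0.0037 -0.0094  0.0611]
 [ 0.0061  0.009   0.1058]]
```

```bash
python3 -m creep '[{"grip":-1,"tx":0.5,"ty":-0.2,"tz":1,"spin":-0.3},{"grip":-1,"tx":0.5,"ty":0,"tz":2,"spin":0},{"grip":-1,"tx":0,"ty":0,"tz":2,"spin":0},{"grip":-1,"tx":0,"ty":0,"tz":2,"spin":0},{"grip":-1,"tx":0,"ty":0,"tz":2,"spin":0},{"grip":-1,"tx":0,"ty":0,"tz":2,"spin":0},{"grip":-1,"tx":0,"ty":0,"tz":1,"spin":0},{"grip":-1,"tx":0,"ty":0,"tz":0,"spin":0}]'
python3 - <<'E'
from h import *
np.set_printoptions(precision=4,suppress=True)
go(.569,.0095,.209,7)
s=r.get_state();T=s["tool_pos"];M=R.from_quat(s["eef_rot"]).as_matrix()
p,W=cloud("scene"); L=(W-T)@M; P=W.reshape(-1,3); L=L.reshape(-1,3)
b=(np.hypot(P[:,0]-.568,P[:,1]-.009)<.06)&(P[:,2]>.125)&(P[:,2]<.15)&(P[:,0]>.55)
print("bar in tool",np.median(L[b],0),b.sum())
k=(np.abs(L[:,0])<.015)&(np.abs(L[:,1])<.02)&(L[:,2]>.01)&(L[:,2]<.13)
q=L[k]; print("strap",k.sum(),np.percentile(q,[3,50,97],axis=0))
v,u=250,315
cv2.imwrite("pics/g4.png",cv2.resize(p[v-75:v+75,u-75:u+75,::-1],(600,600),interpolation=cv2.INTER_CUBIC))
E
```

```text
clock: 9.53
tool_pos: [0.514, 0.0028, 0.2078]
eef_rot: [0.663, 0.748, -0.002, -0.002]
contact_force: [-0.5, 0.1, -1.2]
opening: 0.22
finger_force: 55.0
t 9.53 TCP [0.514  0.0028 0.2078] yaw 6.9 tilt 0.31 open 0.220 ff 55.0 F [-0.5  0.1 -1.2] q7 0.04
shift cm [ 0.01  5.54 -0.15] spin -0.1
bar in tool [-0.0123  0.0529  0.0733] 90
strap 343 [[-0.0133 -0.0185  0.0147]
 [-0.0039 -0.0097  0.0784]
 [ 0.0122  0.0089  0.1227]]
```

View pics/g4.png

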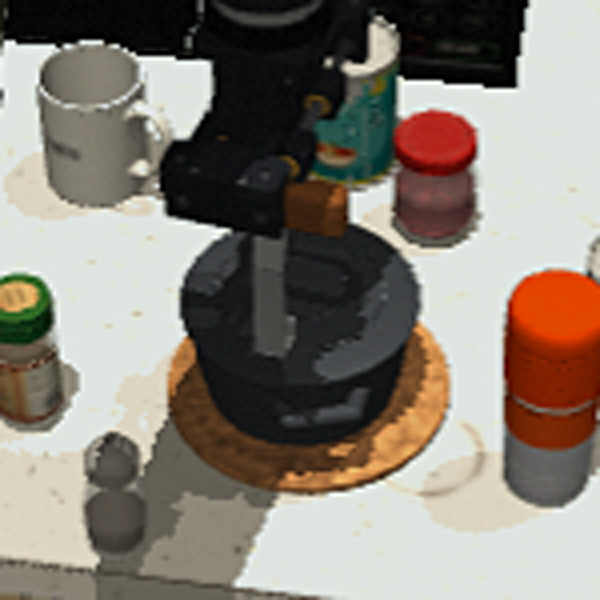

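```bash
python3 -m creep '[{"grip":-1,"tx":0,"ty":0.8,"tz":-0.1,"spin":0},{"grip":-1,"tx":0,"ty":0.9,"tz":0,"spin":0},{"grip":-1,"tx":0,"ty":0.9,"tz":0,"spin":0},{"grip":-1,"tx":0,"ty":0.9,"tz":0,"spin":0},{"grip":-1,"tx":0,"ty":0.8,"tz":0,"spin":0},{"grip":-1,"tx":0,"ty":0.5,"tz":0,"spin":0},{"grip":-1,"tx":0,"ty":0,"tz":0,"spin":0},{"grip":-1,"tx":0,"ty":0,"tz":0,"spin":0}]'
python3 -m creep '[{"grip":-1,"tx":0,"ty":0.2,"tz":0,"spin":0},{"grip":-1,"tx":0,"ty":0.1,"tz":0,"spin":0},{"grip":-1,"tx":0,"ty":0.1,"tz":0,"spin":0},{"grip":-1,"tx":0,"ty":0.1,"tz":0,"spin":0},{"grip":-1,"tx":0,"ty":0.1,"tz":0,"spin":0},{"grip":-1,"tx":0,"ty":0.1,"tz":0,"spin":0},{"grip":-1,"tx":0,"ty":0,"tz":0,"spin":0}]'
python3 - <<'E'
from h import *
np.set_printoptions(precision=4,suppress=True)
go(.569,.0095,.209,7)
s=r.get_state();T=s["tool_pos"];M=R.from_quat(s["eef_rot"]).as_matrix()
for n in("scene","top"):
    p,W=cloud(n); L=(W-T)@M; P=W.reshape(-1,3); L=L.reshape(-1,3)
    b=(np.hypot(P[:,0]-.568,P[:,1]-.009)<.06)&(P[:,2]>.125)&(P[:,2]<.15)&(np.abs(L[:,0])>.014)
    print(n,"bar in tool",np.percentile(L[b],[5,50,95],axis=0),b.sum())
    k=(np.abs(L[:,0])<.011)&(np.abs(L[:,1])<.025)&(L[:,2]>.035)&(L[:,2]<.07)
    q=L[k]; print("strap",k.sum(),np.percentile(q,[3,50,97],axis=0))
E
```

```text
clock: 10.25
tool_pos: [0.5636, 0.0086, 0.2114]
eef_rot: [0.664, 0.748, 0.0, 0.0]
contact_force: [-0.2, -0.2, -1.7]
opening: 0.224
finger_force: 55.0
clock: 10.83
tool_pos: [0.5707, 0.0094, 0.2112]
eef_rot: [0.664, 0.748, 0.0, 0.0]
contact_force: [0.9, 0.0, -1.7]
opening: 0.219
finger_force: 55.0
t 10.83 TCP [0.5707 0.0094 0.2112] yaw 6.8 tilt 0.02 open 0.219 ff 55.0 F [ 0.9  0.  -1.7] q7 0.04
shift cm [ 0.03 -0.16  0.22] spin -0.2
scene bar in tool [[-0.0377 -0.0081  0.0719]
 [-0.0163 -0.0044  0.078 ]
 [ 0.0329  0.0014  0.084 ]] 77
strap 76 [[-0.0105 -0.0151  0.0358]
 [-0.0028 -0.0101  0.0518]
 [ 0.0065 -0.006   0.0691]]
top bar in tool [[-0.0366 -0.0079  0.0736]
 [-0.0309 -0.0038  0.0827]
 [ 0.0044  0.0012  0.085 ]] 11Traceback (most recent call last):
  File "<stdin>", line 10, in <module>
    return _quantile_unchecked(
        a, q, axis, out, overwrite_input, method, keepdims, weights)
    return _ureduce(a,
                    func=_quantile_ureduce_func,
    ...<5 lines>...
                    overwrite_input=overwrite_input,
                    method=method)
    r = func(a, **kwargs)
    result = _quantile(arr,
                       quantiles=q,
    ...<2 lines>...
                       out=out,
                       weights=wgt)
    slices_having_nans = np.isnan(arr[-1, ...])
                                  ~~~^^^^^^^^^
IndexError: index -1 is out of bounds for axis 0 with size 0
```

```bash
python3 -m creep '[{"grip":-1,"tx":0,"ty":-0.1,"tz":-0.4,"spin":0},{"grip":-1,"tx":0,"ty":0,"tz":-0.5,"spin":0},{"grip":-1,"tx":0,"ty":0,"tz":-0.5,"spin":0},{"grip":-1,"tx":0,"ty":0,"tz":-0.2,"spin":0},{"grip":-1,"tx":0,"ty":0,"tz":-0.2,"spin":0},{"grip":-1,"tx":0,"ty":0,"tz":-0.2,"spin":0},{"grip":-1,"tx":0,"ty":0,"tz":-0.2,"spin":0},{"grip":-1,"tx":0,"ty":0,"tz":0,"spin":0}]' 60
python3 -m creep '[{"grip":-1,"tx":0,"ty":0,"tz":-0.2,"spin":0},{"grip":-1,"tx":0,"ty":0,"tz":-0.2,"spin":0},{"grip":-1,"tx":0,"ty":0,"tz":-0.2,"spin":0},{"grip":-1,"tx":0,"ty":0,"tz":-0.2,"spin":0},{"grip":-1,"tx":0,"ty":0,"tz":0,"spin":0},{"grip":-1,"tx":0,"ty":0,"tz":0,"spin":0}]' 60
python3 - <<'E'
from h import *
np.set_printoptions(precision=4,suppress=True)
go(.569,.0095,.209,7)
print(r.get_state()["moment"])
p,W=cloud("scene"); v,u=250,315
cv2.imwrite("pics/g5.png",cv2.resize(p[v-75:v+75,u-75:u+75,::-1],(600,600),interpolation=cv2.INTER_CUBIC))
E
```

```text
clock: 11.6
tool_pos: [0.5689, 0.0092, 0.2329]
eef_rot: [0.664, 0.748, -0.0, -0.0]
contact_force: [0.5, -0.4, -7.7]
opening: 0.227
finger_force: 60.0
clock: 12.1
tool_pos: [0.5695, 0.0093, 0.2413]
eef_rot: [0.664, 0.748, 0.0, 0.0]
contact_force: [-0.6, 0.2, -6.8]
opening: 0.224
finger_force: 60.0
t 12.10 TCP [0.5695 0.0093 0.2413] yaw 6.8 tilt 0.02 open 0.224 ff 60.0 F [-0.6  0.2 -6.8] q7 0.04
shift cm [ 0.03 -0.05  3.23] spin -0.2
[-0.1025  0.0566  0.0126]
```

View pics/g5.png

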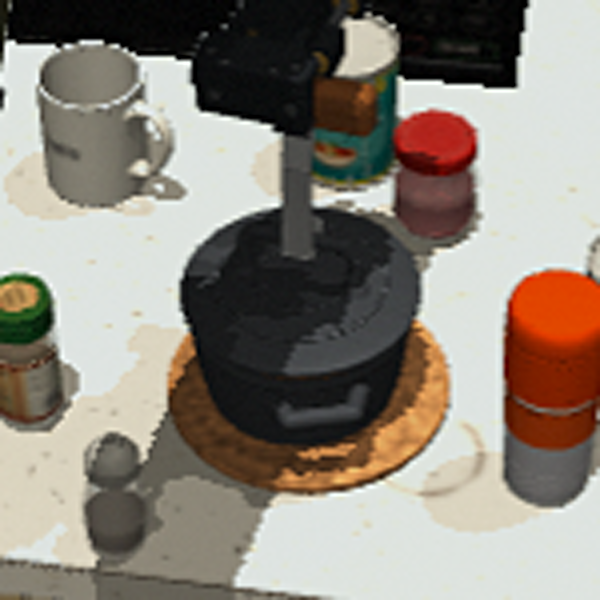

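```bash
python3 -m creep '[{"grip":-1,"tx":0,"ty":0,"tz":-0.4,"spin":0},{"grip":-1,"tx":0,"ty":0,"tz":-0.8,"spin":0},{"grip":-1,"tx":0,"ty":0,"tz":-1.2,"spin":0},{"grip":-1,"tx":0,"ty":0,"tz":-1.4,"spin":0},{"grip":-1,"tx":0,"ty":0,"tz":-1.4,"spin":0},{"grip":-1,"tx":0,"ty":0,"tz":-1.4,"spin":0},{"grip":-1,"tx":0,"ty":0,"tz":-1.2,"spin":0},{"grip":-1,"tx":0,"ty":0,"tz":-0.8,"spin":0}]' 60 >/dev/null
python3 -m creep '[{"grip":-1,"tx":0,"ty":0,"tz":-0.4,"spin":0},{"grip":-1,"tx":0,"ty":0,"tz":0,"spin":0},{"grip":-1,"tx":0,"ty":0,"tz":0,"spin":0},{"grip":-1,"tx":0,"ty":0,"tz":0,"spin":0},{"grip":-1,"tx":0,"ty":0,"tz":0,"spin":0},{"grip":-1,"tx":0,"ty":0,"tz":0,"spin":0}]' 60
python3 - <<'E'
from h import *
np.set_printoptions(precision=4,suppress=True)
go(.467,.298,None,7)
s=r.get_state();T=s["tool_pos"];M=R.from_quat(s["eef_rot"]).as_matrix()
p,W=cloud("scene"); L=((W-T)@M).reshape(-1,3)
k=(np.hypot(L[:,0],L[:,1])<.085)&(L[:,2]>.120)&(L[:,2]<.145)&(np.hypot(L[:,0],L[:,1])>.045)
q=L[k]; A=np.c_[q[:,:2],np.ones(len(q))]; c=np.linalg.lstsq(A,q[:,2],rcond=None)[0]; print(k.sum(),"tilt slopes",c,"ctr",q.mean(0))
E
```

```text
clock: 13.32
tool_pos: [0.5691, 0.0093, 0.3305]
eef_rot: [0.664, 0.748, -0.0, -0.0]
contact_force: [0.4, -0.1, -6.6]
opening: 0.219
finger_force: 60.0
t 13.32 TCP [0.5691 0.0093 0.3305] yaw 6.8 tilt 0.08 open 0.219 ff 60.0 F [ 0.4 -0.1 -6.6] q7 0.04
shift cm [29.88 -6.71  0.01] spin -0.2
1231 tilt slopes [ 0.0071 -0.0002  0.1395] ctr [-0.0099 -0.0185  0.1394]
```

Hanging and level. Now carry to the trivet.

```bash
python3 -m creep '[{"grip":-1,"tx":0.3,"ty":-0.07,"tz":0,"spin":0},{"grip":-1,"tx":0.6,"ty":-0.13,"tz":0,"spin":0},{"grip":-1,"tx":1,"ty":-0.23,"tz":0,"spin":0},{"grip":-1,"tx":1.3,"ty":-0.29,"tz":0,"spin":0},{"grip":-1,"tx":1.5,"ty":-0.34,"tz":0,"spin":0},{"grip":-1,"tx":1.5,"ty":-0.34,"tz":0,"spin":0},{"grip":-1,"tx":1.5,"ty":-0.34,"tz":0,"spin":0},{"grip":-1,"tx":1.5,"ty":-0.34,"tz":0,"spin":0}]' 60 >/dev/null
python3 -m creep '[{"grip":-1,"tx":1.5,"ty":-0.34,"tz":0,"spin":0},{"grip":-1,"tx":1.5,"ty":-0.34,"tz":0,"spin":0},{"grip":-1,"tx":1.5,"ty":-0.34,"tz":0,"spin":0},{"grip":-1,"tx":1.5,"ty":-0.34,"tz":0,"spin":0},{"grip":-1,"tx":1.5,"ty":-0.34,"tz":0,"spin":0},{"grip":-1,"tx":1.5,"ty":-0.34,"tz":0,"spin":0},{"grip":-1,"tx":1.5,"ty":-0.34,"tz":0,"spin":0},{"grip":-1,"tx":1.5,"ty":-0.34,"tz":0,"spin":0}]' 60 >/dev/null
python3 -m creep '[{"grip":-1,"tx":1.5,"ty":-0.34,"tz":0,"spin":0},{"grip":-1,"tx":1.5,"ty":-0.34,"tz":0,"spin":0},{"grip":-1,"tx":1.5,"ty":-0.34,"tz":0,"spin":0},{"grip":-1,"tx":1.5,"ty":-0.34,"tz":0,"spin":0},{"grip":-1,"tx":1.1,"ty":-0.25,"tz":0,"spin":0},{"grip":-1,"tx":0.8,"ty":-0.18,"tz":0,"spin":0},{"grip":-1,"tx":0.5,"ty":-0.11,"tz":0,"spin":0},{"grip":-1,"tx":0.2,"ty":-0.05,"tz":0,"spin":0}]' 60 >/dev/null
python3 -m creep '[{"grip":-1,"tx":0,"ty":0,"tz":0,"spin":0},{"grip":-1,"tx":0,"ty":0,"tz":0,"spin":0},{"grip":-1,"tx":0,"ty":0,"tz":0,"spin":0},{"grip":-1,"tx":0,"ty":0,"tz":0,"spin":0}]' 60
python3 - <<'E'
from h import *
np.set_printoptions(precision=4,suppress=True)
go(.467,.298,None,7)
s=r.get_state();T=s["tool_pos"];M=R.from_quat(s["eef_rot"]).as_matrix()
from scipy.optimize import least_squares
for n in("scene","top"):
    p,W=cloud(n); P=W.reshape(-1,3);L=((W-T)@M).reshape(-1,3);C=p.reshape(-1,3).astype(int)
    rr=np.hypot(L[:,0],L[:,1])
    k=(rr<.088)&(L[:,2]>.120)&(L[:,2]<.150)&(rr>.045)
    q=L[k]; A=np.c_[q[:,:2],np.ones(len(q))]; print(n,k.sum(),"slopes",np.linalg.lstsq(A,q[:,2],rcond=None)[0],"x",np.percentile(q[:,0],[1,99]),"y",np.percentile(q[:,1],[1,99]))
    t=(np.hypot(P[:,0]-.467,P[:,1]-.298)<.08)&(P[:,2]>.01)&(P[:,2]<.03)&(C.sum(1)<300)
    if t.sum()>30: print("trivet pts",t.sum(),np.percentile(P[t],[2,98],axis=0))
E
```

```text
clock: 15.7
tool_pos: [0.4675, 0.2963, 0.3312]
eef_rot: [0.665, 0.747, -0.0, 0.0]
contact_force: [1.0, 0.2, -6.7]
opening: 0.221
finger_force: 60.0
t 15.70 TCP [0.4675 0.2963 0.3312] yaw 6.7 tilt 0.03 open 0.221 ff 60.0 F [ 1.   0.2 -6.7] q7 -0.52
shift cm [ 0.18 -0.03 -0.  ] spin -0.3
scene 733 slopes [-0.0199 -0.0032  0.1384] x [-0.0777  0.0198] y [-0.0697  0.0741]
trivet pts 391 [[0.4123 0.2396 0.0117]
 [0.5242 0.3395 0.025 ]]
top 358 slopes [-0.1166  0.0524  0.1335] x [-0.076  -0.0164] y [-0.032   0.0719]
```

```bash
python3 -m creep '[{"grip":-1,"tx":0.1,"ty":0,"tz":0.5,"spin":0},{"grip":-1,"tx":0,"ty":0,"tz":1.2,"spin":0},{"grip":-1,"tx":0,"ty":0,"tz":1.8,"spin":0},{"grip":-1,"tx":0,"ty":0,"tz":2,"spin":0},{"grip":-1,"tx":0,"ty":0,"tz":2,"spin":0},{"grip":-1,"tx":0,"ty":0,"tz":2,"spin":0},{"grip":-1,"tx":0,"ty":0,"tz":2,"spin":0},{"grip":-1,"tx":0,"ty":0,"tz":1.5,"spin":0}]' 60 >/dev/null
python3 -m creep '[{"grip":-1,"tx":0,"ty":0,"tz":0.8,"spin":0},{"grip":-1,"tx":0,"ty":0,"tz":0.4,"spin":0},{"grip":-1,"tx":0,"ty":0,"tz":0.2,"spin":0},{"grip":-1,"tx":0,"ty":0,"tz":0.1,"spin":0},{"grip":-1,"tx":0,"ty":0,"tz":0.1,"spin":0},{"grip":-1,"tx":0,"ty":0,"tz":0,"spin":0},{"grip":-1,"tx":0,"ty":0,"tz":0,"spin":0}]' 60
python3 - <<'E'
from h import *
np.set_printoptions(precision=4,suppress=True)
go(.467,.298,.171,7)
p,W=cloud("scene"); v,u=262,203
cv2.imwrite("pics/g6.png",cv2.resize(p[v-75:v+75,u-75:u+75,::-1],(600,600),interpolation=cv2.INTER_CUBIC))
E
```

```text
clock: 17.05
tool_pos: [0.4673, 0.2984, 0.1859]
eef_rot: [0.664, 0.748, 0.001, 0.0]
contact_force: [-0.4, 0.2, -7.8]
opening: 0.22
finger_force: 60.0
t 17.05 TCP [0.4673 0.2984 0.1859] yaw 6.8 tilt 0.08 open 0.220 ff 60.0 F [-0.4  0.2 -7.8] q7 -0.53
shift cm [-0.04 -0.04  1.49] spin -0.2
```

View pics/g6.png

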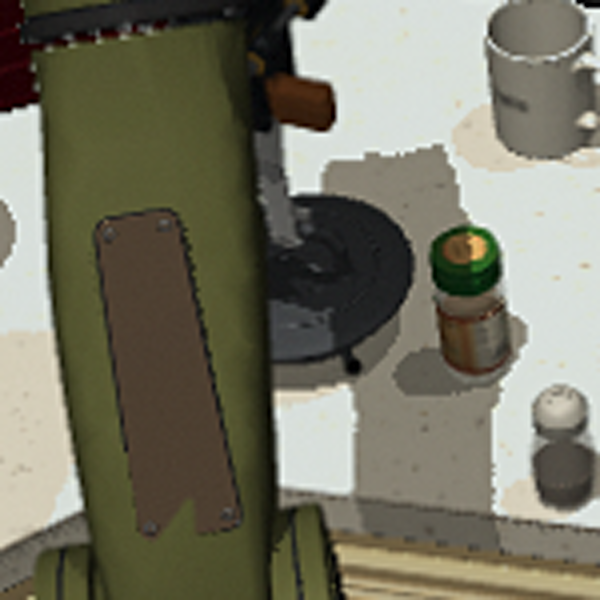

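```bash
python3 -m creep '[{"grip":-1,"tx":0,"ty":0,"tz":0.3,"spin":0},{"grip":-1,"tx":0,"ty":0,"tz":0.3,"spin":0},{"grip":-1,"tx":0,"ty":0,"tz":0.2,"spin":0},{"grip":-1,"tx":0,"ty":0,"tz":0.2,"spin":0},{"grip":-1,"tx":0,"ty":0,"tz":0.1,"spin":0},{"grip":-1,"tx":0,"ty":0,"tz":0.1,"spin":0},{"grip":-1,"tx":0,"ty":0,"tz":0,"spin":0}]' 60
python3 -m creep '[{"grip":-1,"tx":0,"ty":0,"tz":0.1,"spin":0},{"grip":-1,"tx":0,"ty":0,"tz":0.1,"spin":0},{"grip":-1,"tx":0,"ty":0,"tz":0.1,"spin":0},{"grip":-1,"tx":0,"ty":0,"tz":0.1,"spin":0},{"grip":-1,"tx":0,"ty":0,"tz":0.1,"spin":0},{"grip":-1,"tx":0,"ty":0,"tz":0.1,"spin":0},{"grip":-1,"tx":0,"ty":0,"tz":0,"spin":0}]' 60
```

```text
clock: 17.68
tool_pos: [0.4676, 0.2986, 0.1736]
eef_rot: [0.664, 0.748, 0.001, 0.0]
contact_force: [0.5, -0.2, -4.2]
opening: 0.22
finger_force: 60.0
clock: 18.27
tool_pos: [0.4669, 0.2982, 0.167]
eef_rot: [0.664, 0.748, -0.0, -0.0]
contact_force: [0.9, -0.2, -1.8]
opening: 0.22
finger_force: 60.0
```

```bash
python3 -m creep '[{"grip":-1,"tx":0,"ty":0,"tz":0.25,"spin":0},{"grip":-1,"tx":0,"ty":0,"tz":0.3,"spin":0},{"grip":-1,"tx":0,"ty":0,"tz":0.3,"spin":0},{"grip":-1,"tx":0,"ty":0,"tz":0.3,"spin":0},{"grip":-1,"tx":0,"ty":0,"tz":0.25,"spin":0},{"grip":-1,"tx":0,"ty":0,"tz":0,"spin":0},{"grip":-1,"tx":0,"ty":0,"tz":0,"spin":0}]' 60
```

```text
clock: 18.85
tool_pos: [0.4669, 0.2981, 0.153]
eef_rot: [0.664, 0.748, -0.0, -0.0]
contact_force: [-0.4, 1.0, -2.7]
opening: 0.219
finger_force: 60.0
```

```bash
python3 -m creep '[{"grip":-1,"tx":0,"ty":-0.3,"tz":0,"spin":0},{"grip":-1,"tx":0,"ty":-0.4,"tz":0,"spin":0},{"grip":-1,"tx":0,"ty":-0.4,"tz":0,"spin":0},{"grip":-1,"tx":0,"ty":-0.4,"tz":0,"spin":0},{"grip":-1,"tx":0,"ty":-0.4,"tz":0,"spin":0}]' 60
python3 -m creep '[{"grip":-1,"tx":0,"ty":-0.6,"tz":0,"spin":0},{"grip":-1,"tx":0,"ty":-0.8,"tz":0,"spin":0},{"grip":-1,"tx":0,"ty":-1,"tz":0,"spin":0},{"grip":-1,"tx":0,"ty":-0.9,"tz":0,"spin":0},{"grip":-1,"tx":0,"ty":0,"tz":0,"spin":0}]' 60
```

```text
clock: 19.27
tool_pos: [0.4475, 0.2959, 0.1533]
eef_rot: [0.664, 0.748, -0.0, -0.0]
contact_force: [-0.1, 0.5, -1.5]
opening: 0.222
finger_force: 60.0
clock: 19.68
tool_pos: [0.4125, 0.2916, 0.1531]
eef_rot: [0.663, 0.748, -0.001, -0.001]
contact_force: [-0.0, 0.7, -1.7]
opening: 0.22
finger_force: 60.0
```

```bash
python3 -m creep '[{"grip":-1,"tx":0,"ty":0,"tz":-1.2,"spin":0},{"grip":-1,"tx":0,"ty":0,"tz":-2.5,"spin":0},{"grip":-1,"tx":0,"ty":0,"tz":-3,"spin":0},{"grip":-1,"tx":0,"ty":0,"tz":-3,"spin":0},{"grip":-1,"tx":0,"ty":0,"tz":-3,"spin":0},{"grip":-1,"tx":0,"ty":0,"tz":-2.5,"spin":0},{"grip":-1,"tx":0,"ty":0,"tz":-1.8,"spin":0},{"grip":-1,"tx":0,"ty":0,"tz":-0.7,"spin":0}]' 60 >/dev/null
python3 -m creep '[{"grip":-1,"tx":-1,"ty":0,"tz":0,"spin":0},{"grip":-1,"tx":-2.5,"ty":0,"tz":0,"spin":0},{"grip":-1,"tx":-3.5,"ty":0,"tz":0,"spin":0},{"grip":-1,"tx":-3.5,"ty":0,"tz":0,"spin":0},{"grip":-1,"tx":-3.5,"ty":0,"tz":0,"spin":0},{"grip":-1,"tx":-3.5,"ty":0,"tz":0,"spin":0},{"grip":-1,"tx":-3.5,"ty":0,"tz":0,"spin":0},{"grip":-1,"tx":-3.5,"ty":0,"tz":0,"spin":0}]' 60 >/dev/null
python3 -m creep '[{"grip":-1,"tx":-3.5,"ty":0.1,"tz":0,"spin":0},{"grip":-1,"tx":-3.5,"ty":0.1,"tz":0,"spin":0},{"grip":-1,"tx":-3.5,"ty":0.1,"tz":0,"spin":0},{"grip":-1,"tx":-3.5,"ty":0.1,"tz":0,"spin":0},{"grip":-1,"tx":-3.5,"ty":0.1,"tz":0,"spin":0},{"grip":-1,"tx":-3.5,"ty":0.1,"tz":0,"spin":0},{"grip":-1,"tx":-3.5,"ty":0.1,"tz":0,"spin":0},{"grip":-1,"tx":-3.5,"ty":0.1,"tz":0,"spin":0}]' 60 >/dev/null
python3 -m creep '[{"grip":-1,"tx":-3.3,"ty":0.1,"tz":0,"spin":-4},{"grip":-1,"tx":-2.4,"ty":0.1,"tz":0,"spin":-5},{"grip":-1,"tx":-1.3,"ty":0.1,"tz":0,"spin":-5},{"grip":-1,"tx":0,"ty":0,"tz":0,"spin":-3.2},{"grip":-1,"tx":0,"ty":0,"tz":0,"spin":0},{"grip":-1,"tx":0,"ty":0,"tz":0,"spin":0},{"grip":-1,"tx":0,"ty":0,"tz":0,"spin":0}]' 60 >/dev/null
python3 - <<'E'
from h import *
np.set_printoptions(precision=4,suppress=True)
go(.4942,-.3026,.134,24)
s=r.get_state();T=s["tool_pos"];M=R.from_quat(s["eef_rot"]).as_matrix()
p,W=cloud("scene"); P=W.reshape(-1,3);L=((W-T)@M).reshape(-1,3)
k=(np.abs(L[:,0])<.015)&(np.abs(L[:,1])<.04)&(L[:,2]>.02)&(L[:,2]<.13);q=L[k]
for z in (.03,.05,.07,.09): w=q[(q[:,2]>z)&(q[:,2]<z+.02)]; print(z,np.median(w,0),np.percentile(w[:,0],[3,97]))
print("zmax",q[:,2].max())
from scipy.optimize import least_squares
for n in("scene","top"):
    if n=="top": p,W=cloud(n);P=W.reshape(-1,3)
    C=p.reshape(-1,3).astype(int)
    k=(np.hypot(P[:,0]-.467,P[:,1]-.298)<.1)&(P[:,2]>.022)&(P[:,2]<.05)&(C.sum(1)<300); Q=P[k]
    h=cv2.convexHull((Q[:,:2]*1000).astype(np.float32)); print(n,"lid rim",k.sum(),cv2.minEnclosingCircle(h))
    b=(np.hypot(P[:,0]-.467,P[:,1]-.298)<.06)&(P[:,2]>.068)&(P[:,2]<.1); print("bar",b.sum(),P[b].mean(0))
E
```

```text
t 22.27 TCP [ 0.4996 -0.296   0.3291] yaw 24.0 tilt 0.13 open 0.220 ff 60.0 F [ 0.1 -0.6 -2. ] q7 0.89
shift cm [-0.43 -0.74 19.51] spin -0.0
0.03 [ 0.0001 -0.0112  0.04  ] [-0.0094  0.0092]
0.05 [-0.     -0.0119  0.0596] [-0.0098  0.0092]
0.07 [-0.0004 -0.0113  0.0801] [-0.0099  0.0089]
0.09 [ 0.0024 -0.0106  0.1002] [-0.0101  0.0088]
zmax 0.10966811275969907
scene lid rim 102 ((451.1511535644531, 356.53961181640625), 45.29751968383789)
bar 0 [nan nan nan]
top lid rim 1161 ((462.4707946777344, 300.2803955078125), 78.94926452636719)
bar 89 [0.4651 0.2988 0.0755]<stdin>:15: RuntimeWarning: Mean of empty slice.
  ret = um.true_divide(
```

```bash
python3 -m creep '[{"grip":-1,"tx":-0.4,"ty":-0.7,"tz":1,"spin":0},{"grip":-1,"tx":0,"ty":0,"tz":2.5,"spin":0},{"grip":-1,"tx":0,"ty":0,"tz":3,"spin":0},{"grip":-1,"tx":0,"ty":0,"tz":3,"spin":0},{"grip":-1,"tx":0,"ty":0,"tz":2.5,"spin":0},{"grip":-1,"tx":0,"ty":0,"tz":1.5,"spin":0},{"grip":-1,"tx":0,"ty":0,"tz":0.5,"spin":0},{"grip":-1,"tx":0,"ty":0,"tz":0,"spin":0}]' 60 >/dev/null
python3 -c "
from h import *; go(.4942,-.3026,.139,24)"
```

```text
t 23.03 TCP [ 0.4951 -0.3024  0.1891] yaw 24.0 tilt 0.14 open 0.224 ff 60.0 F [-0.5 -0.1 -2.4] q7 0.91
shift cm [ 0.   -0.08  5.01] spin 0.0
```

```bash
python3 -m creep '[{"grip":-1,"tx":0,"ty":-0.08,"tz":0.8,"spin":0},{"grip":-1,"tx":0,"ty":0,"tz":1,"spin":0},{"grip":-1,"tx":0,"ty":0,"tz":1,"spin":0},{"grip":-1,"tx":0,"ty":0,"tz":0.8,"spin":0},{"grip":-1,"tx":0,"ty":0,"tz":0.7,"spin":0},{"grip":-1,"tx":0,"ty":0,"tz":0.4,"spin":0},{"grip":-1,"tx":0,"ty":0,"tz":0.2,"spin":0},{"grip":-1,"tx":0,"ty":0,"tz":0,"spin":0}]' 60
python3 -m creep '[{"grip":-1,"tx":0,"ty":0,"tz":0.2,"spin":0},{"grip":-1,"tx":0,"ty":0,"tz":0.1,"spin":0},{"grip":-1,"tx":0,"ty":0,"tz":0.1,"spin":0},{"grip":-1,"tx":0,"ty":0,"tz":0.1,"spin":0},{"grip":-1,"tx":0,"ty":0,"tz":0,"spin":0},{"grip":-1,"tx":0,"ty":0,"tz":0,"spin":0}]' 60
python3 -c "
from h import *; go(.4942,-.3026,.133,24)"
```

```text
clock: 23.7
tool_pos: [0.4947, -0.3033, 0.1407]
eef_rot: [0.545, 0.839, 0.0, -0.0]
contact_force: [0.6, -0.5, -1.8]
opening: 0.22
finger_force: 60.0
clock: 24.2
tool_pos: [0.4949, -0.3034, 0.1362]
eef_rot: [0.545, 0.839, 0.0, 0.0]
contact_force: [0.9, -0.4, -1.5]
opening: 0.219
finger_force: 60.0
t 24.20 TCP [ 0.4949 -0.3034  0.1362] yaw 24.0 tilt 0.01 open 0.219 ff 60.0 F [ 0.9 -0.4 -1.5] q7 0.91
shift cm [ 0.11 -0.03  0.32] spin 0.0
```

```bash
python3 -m creep '[{"grip":-1,"tx":0.05,"ty":0,"tz":0.1,"spin":0},{"grip":-1,"tx":0.05,"ty":0,"tz":0.1,"spin":0},{"grip":-1,"tx":0,"ty":0,"tz":0.1,"spin":0},{"grip":-1,"tx":0,"ty":0,"tz":0,"spin":0},{"grip":-1,"tx":0,"ty":0,"tz":0,"spin":0}]' 60
python3 -m creep '[{"grip":-1,"tx":0,"ty":0,"tz":0.1,"spin":0},{"grip":-1,"tx":0,"ty":0,"tz":0.1,"spin":0},{"grip":-1,"tx":0,"ty":0,"tz":0,"spin":0},{"grip":-1,"tx":0,"ty":0,"tz":0,"spin":0}]' 60
```

```text
clock: 24.62
tool_pos: [0.4944, -0.3025, 0.1331]
eef_rot: [0.545, 0.839, 0.0, -0.0]
contact_force: [0.3, 1.1, -1.5]
opening: 0.222
finger_force: 60.0
clock: 24.95
tool_pos: [0.4947, -0.3029, 0.1326]
eef_rot: [0.545, 0.839, -0.0, 0.001]
contact_force: [-0.9, 0.0, 10.1]
opening: 0.224
finger_force: 60.0
```

```bash
python3 -m creep '[{"grip":-1,"tx":0,"ty":0,"tz":-0.1,"spin":0},{"grip":-0.45,"tx":0,"ty":0,"tz":0,"spin":0},{"grip":-0.4,"tx":0,"ty":-0.3,"tz":0.05,"spin":0},{"grip":-0.4,"tx":0,"ty":-0.5,"tz":0.1,"spin":0},{"grip":-0.38,"tx":0,"ty":-0.5,"tz":0.1,"spin":0},{"grip":-0.35,"tx":0,"ty":-0.5,"tz":0.12,"spin":0},{"grip":-0.32,"tx":0,"ty":-0.5,"tz":0.12,"spin":0},{"grip":-0.3,"tx":0,"ty":-0.5,"tz":0.15,"spin":0}]' 5
python3 -m creep '[{"grip":-0.28,"tx":0,"ty":-0.4,"tz":0.2,"spin":0},{"grip":-0.26,"tx":0,"ty":-0.4,"tz":0.2,"spin":0},{"grip":-0.24,"tx":0,"ty":-0.4,"tz":0.2,"spin":0},{"grip":-0.22,"tx":0,"ty":-0.4,"tz":0.2,"spin":0},{"grip":-0.2,"tx":0,"ty":-0.4,"tz":0.2,"spin":0},{"grip":-0.2,"tx":0,"ty":0,"tz":0,"spin":0}]' 5
python3 - <<'E'
from h import *
go(.4345,-.327,.105,24)
im=[]
for n,(u,v) in dict(scene=(425,330),top=(430,297)).items():
    p,d=optics.snapshot(n); im.append(cv2.resize(p[v-60:v+60,u-60:u+60,::-1],(400,400),interpolation=cv2.INTER_CUBIC))
cv2.imwrite("pics/g7.png",np.hstack(im))
E
```

```text
clock: 25.62
tool_pos: [0.468, -0.3143, 0.1256]
eef_rot: [0.545, 0.839, -0.0, -0.0]
contact_force: [-0.8, 0.1, 0.9]
opening: 0.348
finger_force: 0.1
clock: 26.12
tool_pos: [0.4492, -0.3225, 0.1153]
eef_rot: [0.545, 0.838, -0.0, -0.001]
contact_force: [-1.3, -0.1, -0.1]
opening: 0.4
finger_force: 0.3
t 26.12 TCP [ 0.4492 -0.3225  0.1153] yaw 23.9 tilt 0.09 open 0.400 ff 0.3 F [-1.3 -0.1 -0.1] q7 0.96
shift cm [ 0.18 -1.53  1.03] spin -0.1
```

View pics/g7.png

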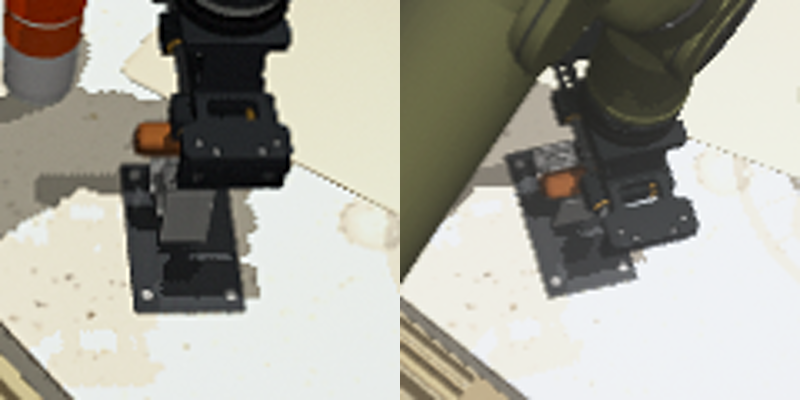

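```bash
python3 -m creep '[{"grip":-0.17,"tx":0,"ty":-0.4,"tz":0.25,"spin":0},{"grip":-0.14,"tx":0,"ty":-0.4,"tz":0.25,"spin":0},{"grip":-0.12,"tx":0,"ty":-0.4,"tz":0.25,"spin":0},{"grip":-0.12,"tx":0,"ty":-0.3,"tz":0.25,"spin":0},{"grip":-0.12,"tx":0,"ty":-0.2,"tz":0,"spin":0},{"grip":-0.12,"tx":0,"ty":0,"tz":0,"spin":0}]' 5
python3 -m creep '[{"grip":0.2,"tx":0,"ty":0,"tz":0,"spin":0},{"grip":1,"tx":0,"ty":0,"tz":0,"spin":0},{"grip":1,"tx":0,"ty":0,"tz":0,"spin":0},{"grip":1,"tx":0,"ty":0,"tz":0,"spin":0},{"grip":1,"tx":0,"ty":0,"tz":0,"spin":0},{"grip":1,"tx":0,"ty":0,"tz":0,"spin":0},{"grip":1,"tx":0,"ty":0,"tz":0,"spin":0},{"grip":1,"tx":0,"ty":0,"tz":0,"spin":0}]' 5
python3 -m creep '[{"grip":1,"tx":0,"ty":0,"tz":-0.5,"spin":0},{"grip":1,"tx":0,"ty":0,"tz":-2,"spin":0},{"grip":1,"tx":0,"ty":0,"tz":-3,"spin":0},{"grip":1,"tx":0,"ty":0,"tz":-3,"spin":0},{"grip":1,"tx":0,"ty":0,"tz":-3,"spin":0},{"grip":1,"tx":3.5,"ty":0,"tz":-1,"spin":0},{"grip":1,"tx":3.5,"ty":0,"tz":0,"spin":0},{"grip":1,"tx":3.5,"ty":0,"tz":0,"spin":0}]'
python3 -m creep '[{"grip":1,"tx":3.5,"ty":0,"tz":0,"spin":0},{"grip":1,"tx":3.5,"ty":0,"tz":0,"spin":0},{"grip":1,"tx":2,"ty":0,"tz":0,"spin":0},{"grip":1,"tx":0,"ty":0,"tz":0,"spin":0},{"grip":1,"tx":0,"ty":0,"tz":0,"spin":0}]'
python3 - <<'E'
from h import *
np.set_printoptions(precision=4,suppress=True)
ims=[]
for n in("scene","top"):
    p0,W0=cloud(n,"0"); p,W=cloud(n); cv2.imwrite(f"pics/{n}9.png",p[:,:,::-1])
    for q,w in((p0,W0),(p,W)):
        P=w.reshape(-1,3);C=q.reshape(-1,3).astype(int)
        h=(np.hypot(P[:,0]-.426,P[:,1]+.33)<.08)&(P[:,2]>.095)&(P[:,2]<.16)&(C[:,0]>C[:,2]+30)
        m,a,V=line(P[h]); print(n,h.sum(),P[h].mean(0),np.degrees(np.arctan2(a[1],a[0])))
    u,v=dict(scene=(425,330),top=(430,297))[n]
    ims.append(cv2.resize(p[v-60:v+60,u-60:u+60,::-1],(400,400),interpolation=cv2.INTER_CUBIC))
    u,v=dict(scene=(250,260),top=(260,250))[n]
    ims.append(cv2.resize(p[v-60:v+60,u-120:u+120,::-1],(400,200),interpolation=cv2.INTER_CUBIC))
cv2.imwrite("pics/g8.png",np.vstack([np.hstack([ims[0],ims[2]]),np.hstack([ims[1],ims[3]])]))
E
```

```text
clock: 26.72
tool_pos: [0.4345, -0.3292, 0.1056]
eef_rot: [0.545, 0.838, -0.0, -0.0]
contact_force: [-0.7, 0.2, -1.0]
opening: 0.44
finger_force: 0.0
clock: 27.38
tool_pos: [0.4351, -0.3289, 0.1058]
eef_rot: [0.545, 0.839, 0.0, 0.0]
contact_force: [-0.5, -0.2, -0.1]
opening: 0.993
finger_force: 0.0
clock: 28.05
tool_pos: [0.3923, -0.2326, 0.2321]
eef_rot: [0.545, 0.838, 0.0, 0.002]
contact_force: [0.6, 0.4, 0.5]
opening: 1.002
finger_force: 0.0
clock: 28.47
tool_pos: [0.3558, -0.1503, 0.2313]
eef_rot: [0.544, 0.839, 0.0, 0.0]
contact_force: [-0.6, -0.1, 0.9]
opening: 1.003
finger_force: 0.0
scene 339 [ 0.4256 -0.3336  0.1337] 113.98551038600988
scene 345 [ 0.4259 -0.3341  0.1336] 114.17383833165701
top 302 [ 0.4297 -0.3275  0.1324] 113.90353665512157
top 301 [ 0.43   -0.328   0.1323] 113.96906772433842
```

View pics/g8.png

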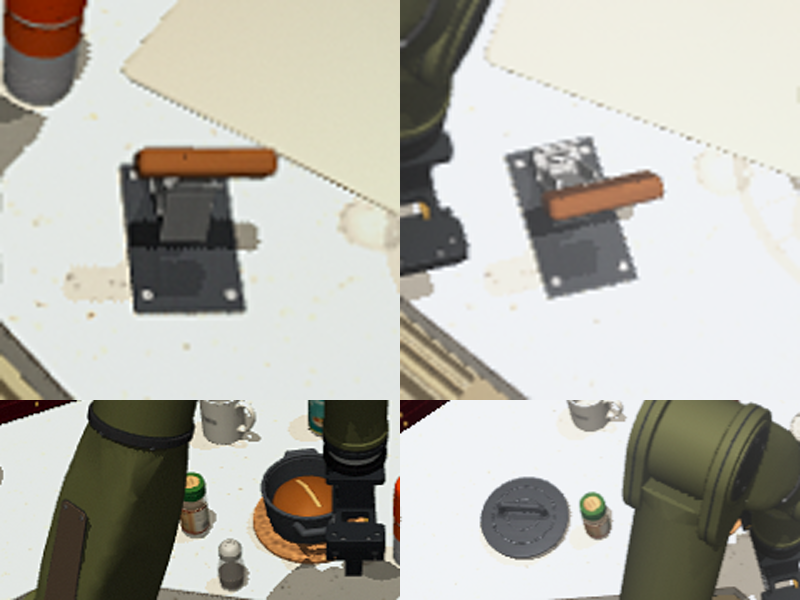

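The pictures show the lifter back in its stand, within 1 mm of where it started. The lid lies flat on the trivet (about (525,517) in the lower right crop), and the pot and jars are undisturbed.

```bash
python3 -c "
from plant import workorder; print(workorder.finish_job())"
```

```text
the job is handed in; nothing more can be done
None
```

The lid lies flat on the trivet, about 4 mm off centre by the camera, and the lifter is back in its stand within 1 mm of its start. I handed the job in after about 28.5 s, but no verdict came back.

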